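Slide the spice tray past its spring catch

TASK

Park the spice tray: with your fingertips hold the long steel catch bar down, and while it is down push the tray by its tab over the catch and on to the far end of its slide, until the bolt springs back up behind the tray and locks it in. Push only: the spice jars ride along standing in the tray and are not lifted or knocked over, and the other things on the counter stay where they are.

Things in the scene. Friction and masses are not known exactly. Their poses are not given: they have to be found in the camera images.
- slide: Fixed frame of the spice slide: black base, two aluminium rails (tops 58 mm above the counter), along its y axis from -225 to +185 mm, x from -88.5 to +45.5 mm. Origin on the counter, straight under the bolt. The tray slides along +y to its parked end. Catch bar and tab are on the -x side, which faces the robot. z is up. An end block at y 157 to 169 mm is 78 mm high.
- tray: The pale wooden tray, 130 mm long (frame y), 70 wide; origin at the centre of its underside, 47 mm above the counter; axes as the frame's. Held in the rails, so it only slides along frame y, with about 2 N of friction, and stays where left. With its origin at frame y = t: front edge t+65 mm, rear edge t-65 mm. The raised bolt stops it at t = -73; wholly past the bolt above t = +73; end stop at t = +92 mm.
- catch (a joint): How far the spring catch (bar and bolt, one steel part) is pressed down, m; 0 up, 0.013 bottom stop. It takes 2 N at the top, 5 N at the bottom, and springs up when let go. The bolt stands 9 mm above the tray's underside, so it frees the tray when pressed more than 0.009; a tray over the bolt keeps it at 0.009.
- bar_top (a point): Centre of the top face of the catch bar, a flat steel bar 135 mm long (frame y -165 to -30 mm), 28 mm wide, 10 thick, beside the tray outside the near rail, at frame x -62 mm. Top face 70 mm above the counter when up, 57 mm at the bottom. It can be pressed anywhere along its length and a fingertip can slide along it. Moves down with the catch.
- bolt_top (a point): Centre of the top of the catch's bolt, a steel block 16 mm long (along y) and 36 mm wide in the middle of the track, at frame x 0, y 0; 56 mm above the counter when up.
- tab (a point): Centre of the tray's push tab, an upright wooden plate sticking out from the tray's -x side over the catch bar: 10 mm thick along frame y, frame x -80 to -31 mm, 76 to 106 mm above the counter, 20 mm ahead (+y) of the tray's origin, so parked means frame y over 93 mm. Pushed on its -y face: a finger pressing on the bar behind (-y of) the tab meets that face when it moves along +y.
- jar0_mid (a point): Half-way up a loose spice jar standing in the tray, 36 mm across and 58 mm high, its foot 59 mm above the counter. z is up. Rides along in the tray.
- jar1_mid (a point): Half-way up a loose spice jar standing in the tray, 36 mm across and 58 mm high, its foot 59 mm above the counter. z is up. Rides along in the tray.
- jar2_mid (a point): Half-way up a loose spice jar standing in the tray, 36 mm across and 58 mm high, its foot 59 mm above the counter. z is up. Rides along in the tray.
- shaker_mid (a point): Half-way up a loose steel salt shaker, 40 mm across, 72 mm high, beyond the slide. Leave alone.
- spoon_grip (a point): On the handle of a loose wooden spoon, 170 mm long, lying on the counter in front of the slide. Leave alone.
- bottle0_mid (a point): Half-way up a loose glass bottle, 72 mm across, 210 mm high. Leave alone.
- bottle1_mid (a point): Half-way up a loose glass bottle with a paper label, 72 mm across, 210 mm high. Leave alone.
- candle_mid (a point): Half-way up a loose amber candle jar, 72 mm across, 85 mm high. Leave alone.
There are look-alikes about, which are no part of the job. Leave any yellow look-alike of the part that bears jar1_mid alone. Leave any purple look-alike of the part that bears jar0_mid alone.

How it is judged:
On the way, in this order (a step that is already met when the one before it is completed fails the run):
1. the catch is held down while the tray's front edge is still short of the bolt (value of joint catch above 0.0088 m and y of tab in the frame of slide below -0.052 m).
2. the tray's front edge has gone in over the held-down bolt (y of tab in the frame of slide above -0.045 m and value of joint catch above 0.007 m).
At the end, for the whole second after the job is handed in: The tray is wholly past the bolt (tab more than 91 mm beyond it along the slide), at rest, the catch has sprung back up behind it (pressed less than 2 mm), and the three jars stand upright in the tray (within 0.15 rad) (y of tab in the frame of slide above 0.091 m and value of joint catch below 0.002 m and linear speed of tray below 0.01 m/s and angle between each of jar0_mid, jar1_mid, jar2_mid's own z axis and vertical below 0.15 rad and height (world z) of jar0_mid between 0.083 and 0.095 m and height (world z) of jar1_mid between 0.083 and 0.095 m and height (world z) of jar2_mid between 0.083 and 0.095 m); the robot touches nothing.
It fails at once if another thing on the counter is pushed along, knocked over or carried (moved by 30 mm) (distance of any of shaker_mid, spoon_grip, bottle0_mid, bottle1_mid, candle_mid from where it was at the start of the episode above 0.03 m).
It fails at once if a spice jar is lifted (height (world z) of any of jar0_mid, jar1_mid, jar2_mid above 0.115 m).
It fails at once if a spice jar is knocked over or off the tray (height (world z) of any of jar0_mid, jar1_mid, jar2_mid below 0.075 m or angle between any of jar0_mid, jar1_mid, jar2_mid's own z axis and vertical above 0.5 rad).
It also fails if it takes over 38 s, if anything falls off the work surface, if the arm or the gripper's body presses on something with over 40 N, if the wrist force passes 120 N, or if a joint passes its speed limit or range.

ROBOT

A 7-joint arm with a two-finger parallel gripper is mounted at the origin on the work surface. World frame = base frame: x ahead of the robot, y to its left, z up, the work surface at z = 0. Lengths are in m, angles in rad, forces in N, time in s.
With the tool pointing down it reaches from about 0.425 to 0.925 m from the base axis. Payload 6.8 kg.
Tool frame: the origin (TCP) lies at the very end of the fingers, on their centre line; the grasp point (between the pads) lies 19 mm behind it; z points along the fingers, y is the line along which they close (so a half turn about z gives the same grasp; the last joint's range is limited). The gripper opens to 85 mm and grips with 20 to 120 N. Pads are 22 mm wide; open, the fingers measure 114 mm over their backs; the gripper's body (76 mm by 85 mm) begins 54 mm behind the grasp point. The pads swing forward as they close: fully open they stand 13 mm farther back than shut.
Start: joints at [1.017, 0.477, 0.022, 1.555, -0.011, 1.109, -0.083], TCP at [0.291, -0.609, 0.231] pointing down, gripper open.
Joint ranges: [-2.96, 2.96], [-0.34, 2.1], [-1.41, 1.46], [0.24, 2.44], [-1.37, 4.51], [0.17, 1.92], [-2.96, 2.96]. Speed limits (rad/s): [2.39, 2.39, 3.14, 3.14, 3.14, 3.14, 3.14].

INTERFACE

Orientations are given as a rotation vector (axis times angle).
In Python, from bench import get_obs, viewer, r gives the robot as it stands. The module is installed in compiled form; this text tells all that it offers.
- The arm moves only by the tool play_rows, never from a script. Its argument "commands" is a list that holds one entry, the list of rows, each a list of 5 numbers: the gripper's target within -1 to 1 (shut at 1, half-way at 0, fully open at -1), then the shift along the tool's x, y, z scaled (see below), then the turn about the tool's z scaled (see below). A call has 1 to 12 rows; each row is the pose to reach, as a shift and turn from the pose commanded when the call began, along the tool's axes at that moment; what a row does not reach only later rows make up. The controller multiplies each number of a shift by 0.2 m and each number of a turn by pi/2 rad. A row lasts 1/12 s, in which the tool goes at most 41.7 mm and 7.16 degrees, less where a joint would pass 70% of its speed; a pose out of reach is approached as far as the arm can. A call with a number of a shift or a turn outside -1 to 1 is refused whole. A call with a gripper value outside its range is refused whole. The fingers move at their own pace and stop on an object; "grip_force" is the grip in N (left out, the last holds). Time passes only in rows, so rows that repeat a pose let the fingers close. It gives the time, the measured TCP pose, the force, the opening and the grip force at its end, in the units of the state.
- get_obs(): the state, without advancing time (a new reading comes with each control period).
- viewer.grab_frame(name): name is "scene" or "side" or "wrist"; returns a dict with "pixels" (400x640x3 uint8, red, green, blue), "fovy" (degrees; the focal length in pixels is half the picture's height over the tangent of half this angle, whatever the lens; pixels are square), "cx", "cy" (the principal point, pixels), "world_to_cam" (4x4, takes a point from world to camera coordinates); the wrist camera has in their place "hand_eye" (4x4, takes a point from camera to tool coordinates, whose origin is the TCP and whose axes are the flange's). Camera axes: x right, y up, looking along -z (the intrinsics and any distortion apply to the point x, -y, -z); pixel columns grow to the right and rows downward; lengths in m; the calibration is good to about 2 mm. A picture is of the moment at which its call begins: read the wrist's pose just before it. There is no depth.
- r.hand_in(): hands the job in; it is judged then, once.
Trained networks look in a picture, given as the dict that the camera call returned (one of the last four; its "shot" number tells which), for a name from the list of things; names that differ only in an ending like _2 or _b are one class to them, and where a whole thing is asked for, a point or a joint stands for the part that bears it (a point fixed in the world has none). Each returns a list of dicts, best first, with "score" (0 to 1); they miss things now and then, are a little off and sometimes report something else, mostly with a low value. They report only what shows in the picture. A call takes as long as a camera call. They do not tell look-alikes from the thing itself.
- viewer.trace(picture, thing): "pixels" (400x640 bool, what is visible of it) and "rect" ([left, top, right, bottom] in pixels, round what is visible of it).
The state is a dict: "clock": time; "joints": joint angles; "qvel": joint speeds; "tau": joint torques, N m; "tcp_pos": TCP position; "orientation": TCP orientation; "contact_force": force on the tool from outside, world axes, zero at the start; "moment": the same for the moment, N m; "grip_width": finger opening in m; "gripper_force": force on a finger pad.
Only numpy, scipy, OpenCV 4.12 (cv2) and the standard library are available. Lean on these libraries where they do the work, as an engineer would, in place of code of your own. Each camera call takes 0.05 s, during which the arm holds its last target. There are 200 camera calls.

## Working session

There is one attempt and no reset: what is moved stays moved. The work goes in short steps, Python scripts to look and compute and a tool call to move; the robot and the scene stay as the last step left them, time stands still between calls to the robot, and variables do not carry over. Pictures are saved under pics/ and viewed, at most 10 in all, crops included, and the job is handed in when it is done.

Besides the shell and the picture viewer there is one more tool, called after "Emit:" in YAML: its name, and indented under it one key for each argument. play_rows: Moves the arm, as the interface text tells. Shifts and turns lie within -1 to 1; 1 stands for 0.2 m of shift or pi/2 rad of turn. Its arguments: {"type":"object","properties":{"commands":{"type":"array","items":{"type":"array","items":{"type":"array","items":{"type":"number","minimum":-1,"maximum":1}}}},"grip_force":{"type":"number"}},"required":["commands"]}

```bash
mkdir -p pics
cat > h.py <<'E'
import numpy as np,cv2
from bench import get_obs,viewer,r
def K(f):
    F=200/np.tan(np.radians(f['fovy'])/2); return F,f['cx'],f['cy']
def proj(f,P):
    P=np.atleast_2d(P);M=np.array(f['world_to_cam']);c=P@M[:3,:3].T+M[:3,3]
    F,cx,cy=K(f);return np.c_[cx+F*c[:,0]/-c[:,2],cy-F*c[:,1]/-c[:,2]]
def unproj(f,uv,z):
    F,cx,cy=K(f);M=np.array(f['world_to_cam']);R=M[:3,:3];o=-R.T@M[:3,3]
    d=R.T@np.array([(uv[0]-cx)/F,-(uv[1]-cy)/F,-1]);return o+d*(z-o[2])/d[2]
def save(n,p): cv2.imwrite('pics/'+n+'.png',p[:,:,::-1])
E
python3 - <<'E'
from h import *
o=get_obs();print({k:np.round(v,3) for k,v in o.items()})
for n in('scene','side'):
    f=viewer.grab_frame(n);save(n,f['pixels']);print(n,[k for k in f],f['fovy'],f['cx'],f['cy'],np.round(f['world_to_cam'],3))
    for t in['slide','tray','bar_top','bolt_top','tab','jar0_mid','jar1_mid','jar2_mid','spoon_grip','shaker_mid','bottle0_mid','bottle1_mid','candle_mid']:
        print(t,[(round(d['score'],2),np.round(d['rect']).astype(int).tolist()) for d in viewer.trace(f,t)[:3]])
E
```

```text
{'clock': np.float64(0.0), 'joints': array([ 1.017,  0.478,  0.022,  1.556, -0.011,  1.109, -0.083]), 'qvel': array([ 0.   ,  0.   ,  0.   ,  0.001, -0.001, -0.001,  0.002]), 'tau': array([-1.0000e-03, -5.9646e+01,  1.6080e+00, -2.8119e+01,  1.2000e-02,
        9.0000e-03, -0.0000e+00]), 'tcp_pos': array([ 0.291, -0.609,  0.23 ]), 'orientation': array([-3.062e+00, -6.940e-01,  1.000e-03]), 'contact_force': array([ 0.408, -1.272, -0.133]), 'moment': array([-0.045, -0.062,  0.034]), 'gripper_force': np.float64(0.0), 'grip_width': np.float64(0.085)}
scene ['pixels', 'fovy', 'cx', 'cy', 'world_to_cam', 'shot'] 44.57386296895155 324.21125115683935 205.35344075968106 [[-0.175  0.984 -0.011  0.076]
 [-0.512 -0.082  0.855  0.222]
 [ 0.841  0.155  0.519 -1.785]
 [ 0.     0.     0.     1.   ]]
slide [(0.76, [222, 202, 383, 249])]
tray [(0.63, [276, 199, 290, 224])]
bar_top [(0.53, [255, 200, 320, 228])]
bolt_top [(0.58, [257, 201, 316, 233])]
tab [(0.82, [239, 190, 295, 231])]
jar0_mid [(0.7, [219, 239, 238, 266]), (0.64, [240, 201, 259, 220]), (0.45, [439, 141, 472, 222])]
jar1_mid [(0.74, [2
[... 451 characters left out ...]
 [-0.452  0.52   0.725 -1.02 ]
 [ 0.     0.     0.     1.   ]]
slide [(0.61, [260, 148, 382, 267])]
tray [(0.91, [309, 154, 359, 190])]
bar_top [(0.98, [303, 162, 367, 209]), (0.64, [411, 138, 441, 172])]
bolt_top [(0.72, [305, 166, 370, 208])]
tab [(0.61, [316, 157, 357, 188])]
jar0_mid [(0.73, [316, 141, 328, 164]), (0.49, [336, 143, 351, 168])]
jar1_mid [(0.61, [298, 151, 313, 168]), (0.57, [321, 158, 334, 181])]
jar2_mid [(0.45, [325, 150, 339, 176]), (0.36, [320, 155, 331, 181])]
spoon_grip [(0.8, [346, 201, 387, 242])]
shaker_mid [(0.86, [280, 172, 293, 198])]
bottle0_mid [(0.72, [184, 271, 228, 348])]
bottle1_mid [(0.56, [238, 277, 274, 354])]
candle_mid [(0.78, [410, 137, 438, 172])]
```

Run:
```python
import cv2
a=cv2.imread('pics/scene.png')[160:290,170:400];cv2.imwrite('pics/c1.png',cv2.resize(a,None,fx=3.4,fy=3.4,interpolation=2))
b=cv2.imread('pics/side.png')[125:285,250:450];cv2.imwrite('pics/c2.png',cv2.resize(b,None,fx=3.7,fy=3.7,interpolation=2))
```

```text
(no output)
```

View pics/c1.png

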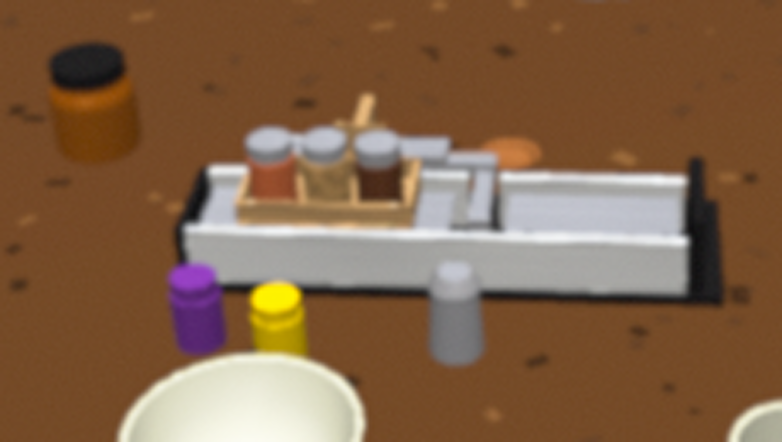

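View pics/c2.png

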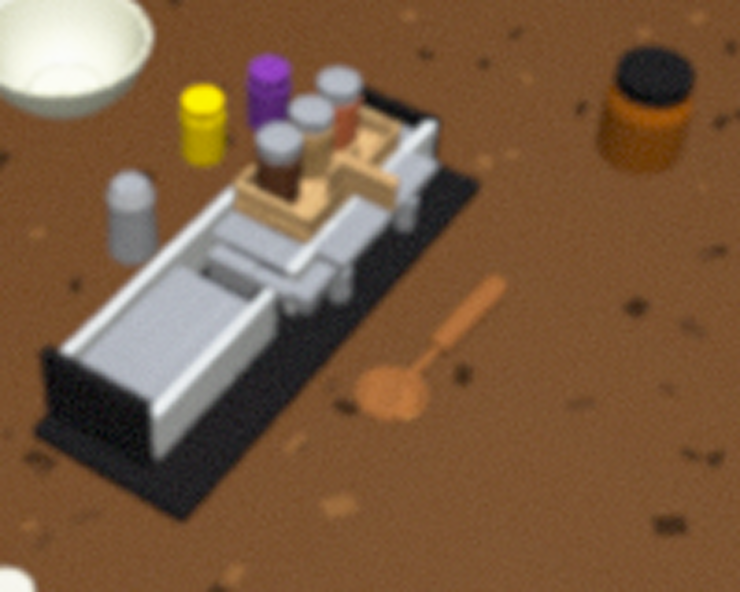

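View pics/scene.png

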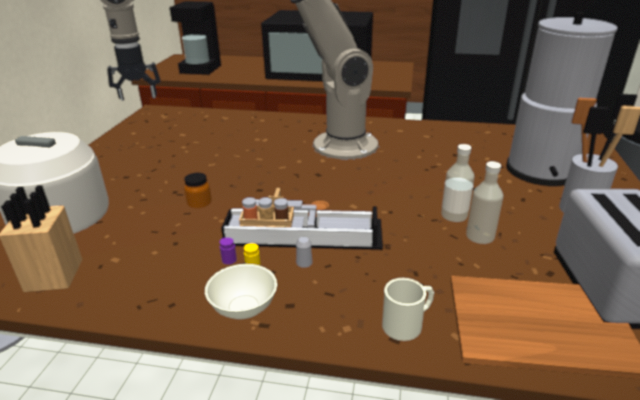

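```bash
cat > fit.py <<'E'
from h import *
from scipy.optimize import least_squares
def fit(obs,x0=(0.6,-.1,0)):
    def W(p,P):
        P=np.array(P);c,s=np.cos(p[2]),np.sin(p[2]);return np.array([p[0]+c*P[0]-s*P[1],p[1]+s*P[0]+c*P[1],P[2]])
    def res(p): return np.concatenate([proj(f,W(p,P))[0]-uv for f,P,uv in obs])
    s=least_squares(res,x0,loss='soft_l1');return s.x,res(s.x).reshape(-1,2)
E
python3 - <<'E'
from fit import *
fs=viewer.grab_frame('scene');fd=viewer.grab_frame('side')
S=lambda x,y:np.array([170+x/3.4,160+y/3.4]);D=lambda x,y:np.array([250+x/3.7,125+y/3.7])
obs=[(fd,(.0455,.185,.004),D(38,432)),(fd,(-.0885,.185,.004),D(183,520)),(fd,(-.0885,-.225,.004),D(478,187)),
(fs,(.0455,.185,.0),S(720,303)),(fs,(.0455,-.225,.0),S(183,289)),(fs,(-.048,-.03,.07),S(450,158)),(fs,(-.076,-.03,.07),S(450,139))]
p,e=fit(obs);print(p,np.round(e,1))
q=[]
for n,uv in dict(jarL=(221,0)).items():pass
c,s=np.cos(p[2]),np.sin(p[2]);R=np.array([[c,-s],[s,c]])
def inv(w):return R.T@(w[:2]-p[:2])
print('tab pts',[inv(unproj(fd,D(*a),.106)) for a in((335,155),(396,183))])
print('jar tops side',[inv(unproj(fd,D(*a),.117)) for a in((278,140),(311,112),(339,80))])
print('tray front corner',inv(unproj(fs,S(418,205),.065)),inv(unproj(fs,S(238,203),.065)))
for n,a in dict(spoonbowl=(390,393),spoonend=(500,285)).items(): w=unproj(fd,D(*a),.01);print(n,w,inv(w))
w=unproj(fd,D(640,150),.02);print('candle',w,inv(w))
E
```

```text
[ 0.59924947 -0.00524899  0.11833545] [[-2.3  0.7]
 [-0.1  1.2]
 [ 0.8 -0.1]
 [ 1.1  0.7]
 [-1.1  0.7]
 [-1.5 -1.3]
 [-0.5 -1.1]]
tab pts [array([-0.02856022, -0.08974265]), array([-0.08106728, -0.08986558])]
jar tops side [array([ 0.00826732, -0.0686911 ]), array([ 0.00579898, -0.10910169]), array([ 0.00890763, -0.15276441])]
tray front corner [ 0.01801358 -0.04368537] [ 0.02085437 -0.17862884]
spoonbowl [ 0.45433557 -0.01280058  0.01      ] [-0.14479198  0.00960967]
spoonend [ 0.45860014 -0.15372721  0.01      ] [-0.15719496 -0.13083486]
candle [ 0.45840746 -0.34682966  0.02      ] [-0.18018386 -0.32256411]
```

Emit:
play_rows:
  commands:
    - [[1,0.24,-0.17,0,0.07],[1,0.48,-0.34,0,0.14],[1,0.72,-0.51,0,0.208],[1,0.72,-0.51,0,0.208],[1,0.72,-0.51,0,0.208],[1,0.72,-0.51,0,0.208],[1,0.72,-0.51,0,0.208]]

```text
clock: 2.08
tcp_pos: [0.3773, -0.4548, 0.2316]
orientation: [3.135, 0.19, 0.0]
contact_force: [-0.5, -1.0, -0.3]
grip_width: 0.0006
gripper_force: 0.0
```

```bash
cat >> h.py <<'E'
from scipy.spatial.transform import Rotation as Ro
def go(P,pose,yaw=None):
    "print tool-unit shift to frame point P given slide pose"
    o=get_obs();R=Ro.from_rotvec(o['orientation']).as_matrix();c,s=np.cos(pose[2]),np.sin(pose[2])
    w=np.array([pose[0]+c*P[0]-s*P[1],pose[1]+s*P[0]+c*P[1],P[2]])
    d=w-o['tcp_pos'];a=np.arctan2(R[1,0],R[0,0])-pose[2]
    cur=np.array([[c,s],[-s,c]])@(o['tcp_pos'][:2]-pose[:2])
    print('t',o['clock'],'tcp',o['tcp_pos'].round(4),'frame',cur.round(4),'shift',(R.T@d/.2).round(4),'turn',round(a/(np.pi/2),4),'F',o['contact_force'].round(1),'w',o['grip_width'],'Rz',R[:,2].round(3))
POSE=(.5992,-.0052,.1183)
E
python3 -c "
from h import *
go((-.064,-.13,.2),POSE)"
```

```text
t 2.0833 tcp [ 0.3773 -0.4548  0.2316] frame [-0.2734 -0.4203] shift [ 1.0508 -1.4486  0.1572] turn 0.0017 F [-0.5 -1.  -0.3] w 0.0005733194833324775 Rz [ 0.    -0.001 -1.   ]
```

Emit:
play_rows:
  commands:
    - [[1,0.12,-0.16,0,0],[1,0.24,-0.32,0,0],[1,0.36,-0.49,0,0],[1,0.48,-0.65,0,0],[1,0.6,-0.82,0,0],[1,0.71,-0.98,0,0],[1,0.71,-0.98,0,0],[1,0.71,-0.98,0,0]]

```text
clock: 2.75
tcp_pos: [0.4956, -0.243, 0.2314]
orientation: [3.136, 0.191, 0.001]
contact_force: [-0.3, -0.7, 0.1]
grip_width: -0.0001
gripper_force: 0.0
```

Run:
```python
from h import *
go((-.064,-.13,.2),POSE)
f=viewer.grab_frame('wrist');print(f['fovy'],f['cx'],f['cy'],np.round(f['hand_eye'],4).tolist(),get_obs()['joints'].round(2));save('w1',f['pixels'])
```

```text
t 2.75 tcp [ 0.4956 -0.243   0.2314] frame [-0.1309 -0.2239] shift [ 0.336  -0.4684  0.1568] turn 0.0022 F [-0.3 -0.7  0.1] w -6.50839868565441e-05 Rz [ 0. -0. -1.]
59.33607676413486 320.9067240630851 199.3872038122521 [[0.0003, 0.9456, 0.3254, 0.0842], [1.0, -0.0002, -0.0004, 0.0], [-0.0004, 0.3254, -0.9456, -0.1431], [0.0, 0.0, 0.0, 1.0]] [ 0.41  0.28 -0.08  1.85  0.03  1.02 -1.13]
```

View pics/w1.png

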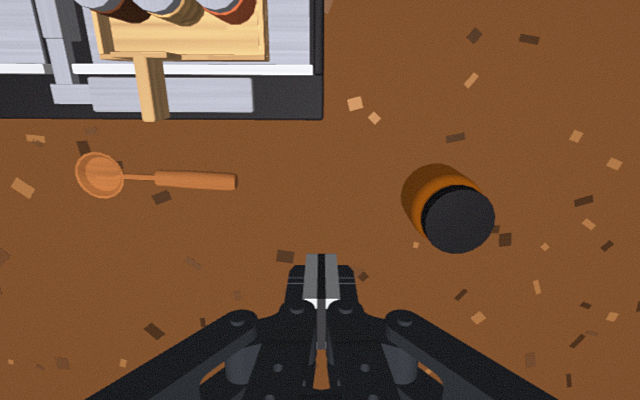

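Run:
```python
from fit import *
o=get_obs();f=viewer.grab_frame('wrist')
T=np.eye(4);T[:3,:3]=Ro.from_rotvec(o['orientation']).as_matrix();T[:3,3]=o['tcp_pos']
f['world_to_cam']=np.linalg.inv(T@f['hand_eye'])
obs=[(f,(-.0885,-.225,.004),(323,118)),(f,(-.076,-.165,.07),(253,111)),(f,(-.048,-.165,.07),(253,79)),(f,(-.076,-.03,.07),(90,110))]
p,e=fit(obs,POSE);print(p,e.round(1))
c,s=np.cos(p[2]),np.sin(p[2])
for uv in((143,121),(157,121)):
    w=unproj(f,uv,.106);print('tab tip',np.array([[c,s],[-s,c]])@(w[:2]-p[:2]))
go((-.064,-.13,.2),p);go((-.064,-.13,.08),p)
```

```text
[ 0.60293924 -0.00924753  0.10802969] [[ 0.2  0.9]
 [-0.2  0.5]
 [-2.  -2.6]
 [ 2.4 -0.1]]
tab tip [-0.0805583 -0.088986 ]
tab tip [-0.08045057 -0.09948048]
t 2.85 tcp [ 0.4939 -0.246   0.2312] frame [-0.134  -0.2237] shift [ 0.3536 -0.4657  0.1555] turn 0.005 F [-0.1  0.2 -0.1] w 5.405182026267507e-05 Rz [-0.    -0.001 -1.   ]
t 2.85 tcp [ 0.4939 -0.246   0.2312] frame [-0.134  -0.2237] shift [ 0.3539 -0.4663  0.7555] turn 0.005 F [-0.1  0.2 -0.1] w 5.405182026267507e-05 Rz [-0.    -0.001 -1.   ]
```

Emit:
play_rows:
  commands:
    - [[1,0.1,-0.12,0,0.005],[1,0.2,-0.24,0,0.005],[1,0.35,-0.43,0.1,0.005],[1,0.35,-0.43,0.25,0.005],[1,0.35,-0.43,0.4,0.005],[1,0.35,-0.43,0.55,0.005],[1,0.35,-0.43,0.65,0.005],[1,0.35,-0.43,0.72,0.005],[1,0.35,-0.43,0.72,0.005],[1,0.35,-0.43,0.72,0.005]]

```text
clock: 3.68
tcp_pos: [0.5531, -0.1522, 0.0868]
orientation: [3.136, 0.169, -0.003]
contact_force: [0.8, 0.0, 0.7]
grip_width: -0.0
gripper_force: 0.0
```

```bash
sed -i 's/^POSE=.*/POSE=(.602,-.008,.110)/' h.py
python3 - <<'E'
from h import *
go((-.064,-.135,.058),POSE)
f=viewer.grab_frame('side');a=f['pixels'][110:230,260:420];save('s2',cv2.resize(a,None,fx=4.5,fy=4.5,interpolation=2))
E
```

```text
t 3.6833 tcp [ 0.5531 -0.1522  0.0868] frame [-0.0644 -0.138 ] shift [ 0.0022 -0.0151  0.1441] turn -0.0015 F [0.8 0.  0.7] w -4.653996057315954e-05 Rz [-0.002 -0.001 -1.   ]
```

View pics/s2.png

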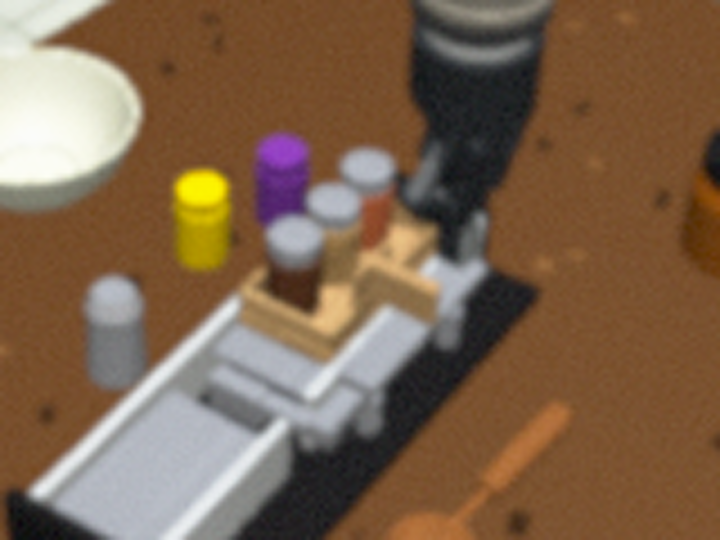

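The fingertip (470,250 in the crop) stands over the bar behind the tab (405,285), so I can press.

Emit:
play_rows:
  commands:
    - [[1,0,0,0.04,0],[1,0,0,0.08,0],[1,0,0,0.1,0],[1,0,0,0.12,0],[1,0,0,0.135,0],[1,0,0,0.145,0],[1,0,0,0.145,0],[1,0,0,0.145,0]]

```text
clock: 4.4
tcp_pos: [0.5544, -0.1502, 0.0587]
orientation: [3.136, 0.174, 0.001]
contact_force: [0.8, -2.4, 5.1]
grip_width: -0.0001
gripper_force: 2.3
```

```bash
python3 -c "
from h import *
go((-.064,-.06,.058),POSE)"
```

```text
t 4.4 tcp [ 0.5544 -0.1502  0.0587] frame [-0.0629 -0.1362] shift [-0.0051 -0.3808  0.003 ] turn 0.0006 F [ 0.8 -2.4  5.1] w -0.00014315493679042216 Rz [ 0.001 -0.001 -1.   ]
```

Emit:
play_rows:
  commands:
    - [[1,0,-0.02,0.004,0],[1,0,-0.04,0.004,0],[1,0,-0.06,0.004,0],[1,0,-0.08,0.004,0],[1,0,-0.1,0.004,0],[1,0,-0.12,0.004,0],[1,0,-0.14,0.004,0],[1,0,-0.16,0.004,0],[1,0,-0.18,0.004,0],[1,0,-0.2,0.004,0],[1,0,-0.2,0.004,0]]

```text
clock: 5.32
tcp_pos: [0.5496, -0.1095, 0.0578]
orientation: [3.136, 0.175, 0.001]
contact_force: [0.5, -2.2, 5.7]
grip_width: 0.0002
gripper_force: 2.4
```

Run:
```python
from h import *
go((-.064,-.06,.058),POSE)
f=viewer.grab_frame('side');a=f['pixels'][110:230,260:420];save('s3',cv2.resize(a,None,fx=4.5,fy=4.5,interpolation=2))
```

```text
t 5.3167 tcp [ 0.5496 -0.1095  0.0578] frame [-0.0632 -0.0951] shift [-0.0038 -0.1756 -0.0008] turn 0.0011 F [ 0.5 -2.2  5.7] w 0.00018730661334608427 Rz [ 0. -0. -1.]
```

View pics/s3.png

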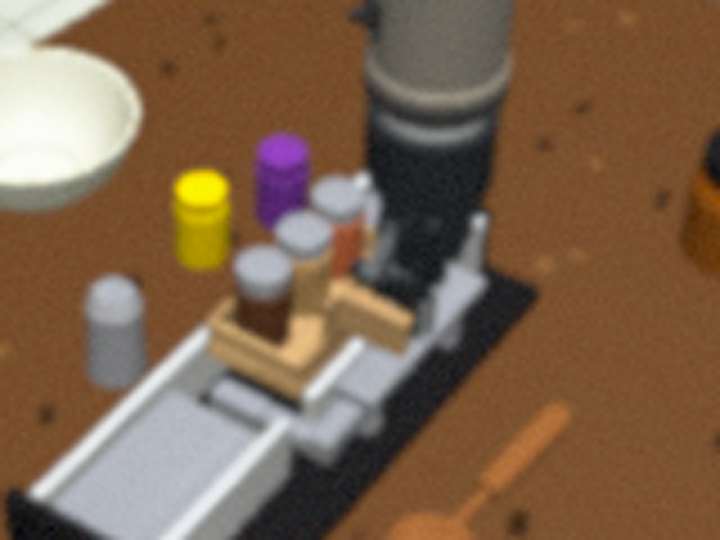

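Emit:
play_rows:
  commands:
    - [[1,0,-0.02,0,0],[1,0,-0.04,0,0],[1,0,-0.06,0,0],[1,0,-0.08,0,0],[1,0,-0.1,0,0],[1,0,-0.12,0,0],[1,0,-0.14,0,0],[1,0,-0.16,0,0],[1,0,-0.18,0,0],[1,0,-0.2,0,0],[1,0,-0.22,0,0],[1,0,-0.22,0,0]]

```text
clock: 6.37
tcp_pos: [0.5446, -0.0657, 0.0578]
orientation: [3.136, 0.175, 0.0]
contact_force: [1.0, -3.1, 5.5]
grip_width: 0.0
gripper_force: 2.4
```

Run:
```python
from h import *
go((-.064,.09,.07),POSE)
f=viewer.grab_frame('side');a=f['pixels'][110:230,260:420];save('s4',cv2.resize(a,None,fx=4.5,fy=4.5,interpolation=2))
```

```text
t 6.3667 tcp [ 0.5446 -0.0657  0.0578] frame [-0.0634 -0.0511] shift [-0.0018 -0.7053 -0.0612] turn 0.0011 F [ 1.  -3.1  5.5] w 2.7520679666397823e-05 Rz [ 0. -0. -1.]
```

View pics/s4.png

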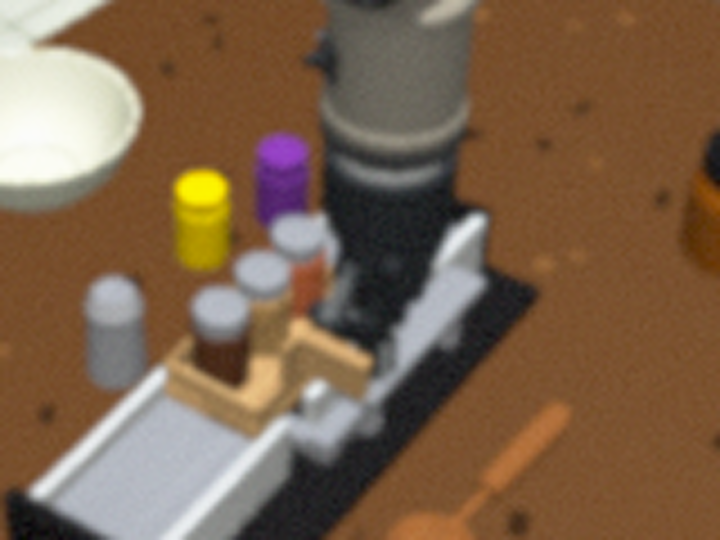

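Front edge is over the bolt, jars upright. I'll raise the tip slightly and push on.

Emit:
play_rows:
  commands:
    - [[1,0,-0.02,-0.02,0],[1,0,-0.05,-0.05,0],[1,0,-0.08,-0.055,0],[1,0,-0.12,-0.055,0],[1,0,-0.16,-0.055,0],[1,0,-0.2,-0.055,0],[1,0,-0.24,-0.055,0],[1,0,-0.28,-0.055,0],[1,0,-0.32,-0.055,0],[1,0,-0.36,-0.055,0],[1,0,-0.38,-0.055,0],[1,0,-0.4,-0.055,0]]

```text
clock: 7.42
tcp_pos: [0.5353, 0.0135, 0.0685]
orientation: [3.136, 0.175, -0.001]
contact_force: [-1.1, -5.4, 4.4]
grip_width: 0.0003
gripper_force: 2.7
```

Emit:
play_rows:
  commands:
    - [[1,0,-0.02,0,0],[1,0,-0.05,0,0],[1,0,-0.08,0,0],[1,0,-0.11,0,0],[1,0,-0.14,0,0],[1,0,-0.17,0,0],[1,0,-0.2,0,0],[1,0,-0.22,0,0],[1,0,-0.24,0,0],[1,0,-0.24,0,0]]

```text
clock: 8.25
tcp_pos: [0.5298, 0.0624, 0.0683]
orientation: [-3.136, -0.177, 0.001]
contact_force: [-1.3, 0.0, 2.2]
grip_width: 0.0004
gripper_force: 1.1
```

Run:
```python
from h import *
go((-.064,.085,.07),POSE)
f=viewer.grab_frame('side');a=f['pixels'][140:275,230:400];save('s5',cv2.resize(a,None,fx=4.2,fy=4.2,interpolation=2))
```

```text
t 8.25 tcp [0.5298 0.0624 0.0683] frame [-0.064   0.0779] shift [ 0.0002 -0.0355 -0.0084] turn 0.0017 F [-1.3  0.   2.2] w 0.00038342459600205976 Rz [-0.001  0.001 -1.   ]
```

View pics/s5.png

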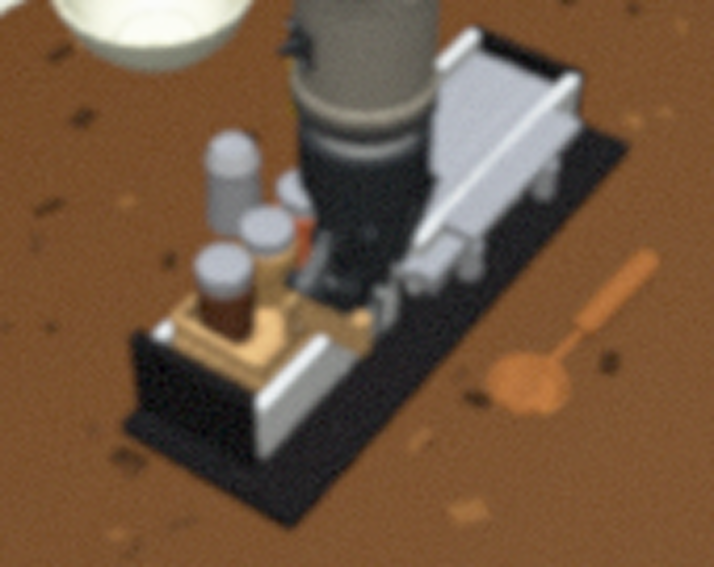

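Emit:
play_rows:
  commands:
    - [[1,0,-0.01,0,0],[1,0,-0.02,0,0],[1,0,-0.03,0,0],[1,0,-0.04,0,0],[1,0,-0.04,0,0]]

```text
clock: 8.72
tcp_pos: [0.5295, 0.0695, 0.0684]
orientation: [-3.136, -0.175, 0.0]
contact_force: [-0.1, -0.1, 0.6]
grip_width: 0.0002
gripper_force: 0.6
```

Emit:
play_rows:
  commands:
    - [[1,0,-0.01,0,0],[1,0,-0.02,0,0],[1,0,-0.02,0,0]]

```text
clock: 8.97
tcp_pos: [0.5291, 0.0734, 0.0684]
orientation: [-3.136, -0.175, 0.0]
contact_force: [-0.8, 0.6, 1.0]
grip_width: -0.0
gripper_force: 0.7
```

Emit:
play_rows:
  commands:
    - [[1,0,-0.01,0,0],[1,0,-0.02,0,0],[1,0,-0.03,0,0],[1,0,-0.03,0,0]]

```text
clock: 9.3
tcp_pos: [0.5285, 0.0789, 0.0685]
orientation: [3.136, 0.175, -0.0]
contact_force: [0.5, -3.6, -0.1]
grip_width: -0.0002
gripper_force: 1.9
```

Run:
```python
from h import *
go((-.064,.085,.07),POSE)
f=viewer.grab_frame('wrist')['pixels'];g=viewer.grab_frame('side')['pixels'][150:270,230:390]
g=cv2.resize(g,(533,400),interpolation=2);f=f[:, 0:]
f=cv2.resize(f,(266*2,332))
save('s6',np.vstack([g[:260,:532],f]))
```

```text
t 9.3 tcp [0.5285 0.0789 0.0685] frame [-0.0636  0.0944] shift [-0.0022  0.047  -0.0076] turn 0.0008 F [ 0.5 -3.6 -0.1] w -0.00016498516293184982 Rz [-0. -0. -1.]
```

View pics/s6.png

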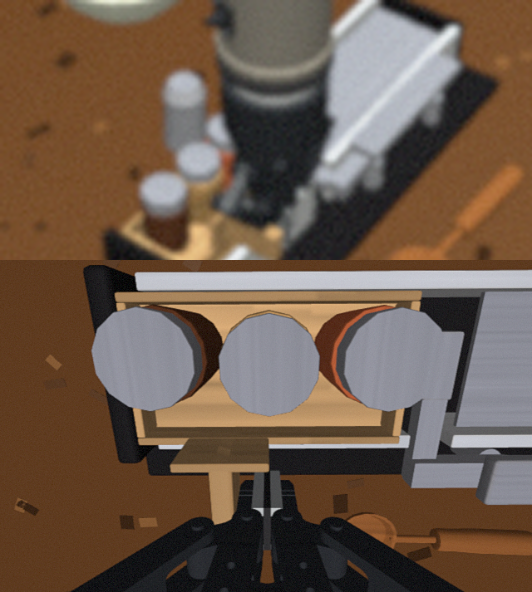

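Emit:
play_rows:
  commands:
    - [[1,0,-0.01,0,0],[1,0,-0.015,0,0],[1,0,-0.015,0,0],[1,0,0.05,0,0],[1,0,0.1,0,0],[1,0,0.1,-0.1,0],[1,-0.1,0.1,-0.3,0],[1,-0.2,0.1,-0.5,0],[1,-0.3,0.1,-0.7,0],[1,-0.3,0.1,-0.7,0],[1,-0.3,0.1,-0.7,0]]

```text
clock: 10.32
tcp_pos: [0.4722, 0.0528, 0.2117]
orientation: [-3.136, -0.175, -0.011]
contact_force: [-0.0, 0.3, 0.4]
grip_width: 0.0003
gripper_force: 0.0
```

Run:
```python
from h import *
go((-.064,.085,.07),POSE)
f=viewer.grab_frame('side');a=f['pixels'][150:270,230:390]
c,s=np.cos(.11),np.sin(.11);W=lambda x,y,z:(.602+c*x-s*y,-.008+s*x+c*y,z)
a=cv2.resize(a,None,fx=4.5,fy=4.5,interpolation=2).copy()
# expected: bar near-end corners up (green) / 9 mm down (red); tab -y,top corners for tab .110 blue
for P,col in[((-.076,-.03,.07),(0,255,0)),((-.076,-.165,.07),(0,255,0)),((-.076,-.03,.061),(255,0,0)),((-.076,-.165,.061),(255,0,0)),((-.08,.105,.106),(0,0,255)),((-.08,.086,.106),(0,255,255))]:
    u=(proj(f,W(*P))[0]-(230,150))*4.5; cv2.circle(a,tuple(int(v) for v in u),3,col,-1)
save('s7',a)
```

```text
t 10.3167 tcp [0.4722 0.0528 0.2117] frame [-0.1223  0.0747] shift [ 0.2868 -0.0506  0.7105] turn 0.0008 F [-0.   0.3  0.4] w 0.00028162518963351167 Rz [ 0.007  0.001 -1.   ]
```

View pics/s7.png

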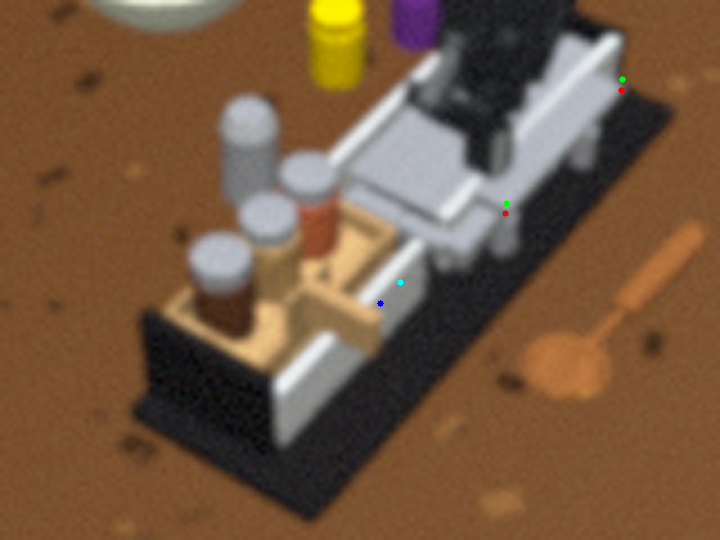

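The tray is at the end block, the tab corner (383,318) lies beyond the 0.105 m marker, and the bar corner matches the "up" marker. The bolt is clear behind the tray and the jars are upright, so I'm handing in.

```bash
python3 -c "
from h import *
print(r.hand_in())"
```

```text
the job is handed in; nothing more can be done
None
```

I pushed the tray over the held-down catch to the far end of its slide and handed the job in. The last picture shows the bolt up behind it, all three jars standing and no sign of anything else moved; the hand-in returned no verdict.

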